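# Slide a roof panel out over the end of the sanding ledge

## Robot

A 6-joint arm with a two-finger parallel gripper is mounted at the origin on the work surface. World frame = base frame: x ahead of the robot, y to its left, z up, the work surface at z = 0. Lengths are in mm, angles in rad, forces in N, time in s.
With the tool pointing down it reaches from about 350 to 875 mm from the base axis. Payload 4.2 kg.
Tool frame: the origin (TCP) lies at the very end of the fingers, on their centre line; the grasp point (between the pads) lies 19 mm behind it; z points along the fingers, y is the line along which they close (so a half turn about z gives the same grasp; the last joint's range is limited). The gripper opens to 85 mm and grips with 20 to 120 N. Pads are 22 mm wide; open, the fingers measure 114 mm over their backs; the gripper's body (76 mm by 85 mm) begins 54 mm behind the grasp point. The pads swing forward as they close: fully open they stand 13 mm farther back than shut.
Start: joints at [1.454, 0.385, 0.008, 0, -1.194, -0.259], TCP at [229.352, 581.375, 231.312] pointing down, gripper open.
Joint ranges: [-3.14, 3.14], [-1.21, 2.06], [-1.07, 1.41], [-3.16, 2.05], [-2.99, -0.16], [-3.1, 3.1]. Speed limits (rad/s): [2.79, 2.79, 3.14, 3.14, 3.14, 3.14].

## Interface

Orientations are given as a unit quaternion [x, y, z, w].
In Python, from bench import arm, optics gives the robot as it stands. The module is installed in compiled form; this text tells all that it offers.
- The arm moves only by the tool step_arm, never from a script. Its argument "motion" is a list of rows, each an object with "dr": the turn, a rotation vector about the tool's x, y, z in units of 8 degrees (1.0 is 8 degrees), a list of three; "slide": the shift along the tool's x, y, z in mm, a list of three; "jaw": the finger opening in mm, from 0 to 85.4. A call has exactly 8 rows; each row is the pose to reach, as a shift and turn from the pose commanded when the call began, along the tool's axes at that moment; what a row does not reach only later rows make up. A row lasts 1/8 s, in which the tool goes at most 62.5 mm and 10.7 degrees, less where a joint would pass 70% of its speed; a pose out of reach is approached as far as the arm can. A call with a gripper value outside its range is refused whole. The fingers move at their own pace and stop on an object; the grip force is fixed at half the most. Time passes only in rows, so rows that repeat a pose let the fingers close, or fill a call up. It gives the time, the measured TCP pose, the force, the opening and the grip force at its end, in the units of the state.
- arm.read_state(): the state, without advancing time (a new reading comes with each control period).
- optics.get_image(name): name is "scene" or "top" or "wrist"; returns the picture (480x640x3 uint8, blue, green, red); there is no depth.
- optics.camera_info(name): a dict with "camera_matrix" (3x3 intrinsics, pixels), "view" (4x4, takes a point from world to camera coordinates); the wrist camera has in their place "T_tool_cam" (4x4, takes a point from camera to tool coordinates, whose origin is the TCP and whose axes are the flange's). Camera axes: x right, y up, looking along -z (the intrinsics and any distortion apply to the point x, -y, -z); pixel columns grow to the right and rows downward; lengths in mm; the calibration is good to about 2 mm. A picture is of the moment at which its call begins: read the wrist's pose just before it. camera_info takes no time and is no camera call.
- arm.job_done(): hands the job in; it is judged then, once.
The state is a dict: "clock": time; "joints": joint angles; "joint_vel": joint speeds; "joint_efforts": joint torques, N m; "position": TCP position; "ee_rot": TCP orientation; "contact_force": force on the tool from outside, world axes, zero at the start; "wrist_torque": the same for the moment, N m; "gripper_width": finger opening in mm; "grasp_force": force on a finger pad.
Only numpy, scipy, OpenCV 4.12 (cv2) and the standard library are available. Lean on these libraries where they do the work, as an engineer would, in place of code of your own. Each camera call takes 0.05 s, during which the arm holds its last target. There are 200 camera calls.

## Task

Push the flat roof panel lying on the sanding ledge with the fingertips so that it lies flush along the aluminium fence and its red end hangs out past the open end of the ledge, ready to be sanded: all of the red, and none of the bare wood. Only push it: do not pick the panel up or tip it off, and leave everything else where it is.

Things in the scene. Friction and masses are not known exactly. Their poses are not given: they have to be found in the camera images.
- ledge: sanding ledge fixed to the table: a dark wooden platform, 170 mm deep (x) and 400 mm long (y), its flat top 50 mm above the table. Origin on the table, 170 mm from the open end and 230 mm from the other end, mid-depth. Its y axis runs along the ledge towards the open end, over which the panel is to hang; its x axis points across it to the fence: an aluminium strip 20 mm wide and 12 mm high along the whole +x side, on top of the ledge. Position and yaw vary
- ledge_end (a point): middle of the top edge of the ledge's open end, at the height of its top (50 mm); axes as the ledge's
- fence_face (a point): point at the foot of the fence's inner face, level with the ledge's top, 65 mm to +x of the ledge's middle; axes as the ledge's. The face runs along the ledge's y
- panel: loose plywood roof panel, 100 mm wide (x), 150 mm long (y), 6 mm thick, 40 to 85 g, lying flat on the ledge, slightly askew and off the fence. Origin at the centre of its underside; its +y end (35 mm, full width) is painted red and points towards the open end, its +x long side faces the fence. It slides with ordinary friction and stays where it is left
- panel_line (a point): middle of the boundary line between red paint and bare wood, on the panel's upper face, 40 mm to +y of the panel's centre; axes as the panel's
- panel_front_corner (a point): corner of the panel at its red end, on the fence side (50 mm to +x, 75 mm to +y of the panel's centre), half-way up its thickness
- panel_rear_corner (a point): corner of the panel at its bare end, on the fence side (50 mm to +x, 75 mm to -y of the panel's centre), half-way up its thickness
- house_a: small pale wooden model house (a gate-like block with a doorway), about 82 x 108 x 66 mm, standing on the table beyond the open end of the ledge; origin at the centre of its underside. A bystander: leave it where it is
- house_b: same kind of model house, standing on the far part of the table; origin at the centre of its underside. A bystander: leave it where it is
- house_c: same kind of model house, standing on the far part of the table; origin at the centre of its underside. A bystander: leave it where it is
- sanding_block: cork sanding block, 60 x 35 x 32 mm (x, y, z), resting on top of the ledge near its other (-y) end, behind the panel; origin at the centre of its underside. A bystander: leave it where it is
- glue: yellow glue bottle, 48 mm across, 120 mm tall, standing on the table to the robot's right; origin at the centre of its underside. A bystander: leave it where it is
- straightedge: loose aluminium bar 280 x 35 x 20 mm lying on the table to the robot's left; origin at the centre of its underside. A bystander: leave it where it is
- pencil_cup: blue cup with pencils, 72 mm across, 150 mm tall overall, standing on the far part of the table; origin at the centre of its underside. A bystander: leave it where it is
Things that resemble listed ones, but are neither listed nor needed, are in the scene too. Of the things shaped like the panel, the plywood one is meant.

How it is judged:
By the outcome, as a careful person would: the job done as asked, in the order asked, and still so for the second after the job is handed in, with the robot touching nothing.
It also fails if it takes over 48 s, if anything falls off the work surface, if the arm or the gripper's body presses on something with over 40 N, if the wrist force passes 120 N, or if a joint passes its speed limit or range.

## Working session

There is one attempt and no reset: what is moved stays moved. The work goes in short steps, Python scripts to look and compute and a tool call to move; the robot and the scene stay as the last step left them, time stands still between calls to the robot, and variables do not carry over. Pictures are saved under pics/ and viewed, at most 10 in all, crops included, and the job is handed in when it is done.

Besides the shell and the picture viewer there is one more tool, called after "Emit:" in YAML: its name, and indented under it one key for each argument. step_arm: Moves the arm, as the interface text tells. Its arguments: {"type":"object","properties":{"motion":{"type":"array","items":{"type":"object","properties":{"dr":{"type":"array","items":{"type":"number"}},"slide":{"type":"array","items":{"type":"number"}},"jaw":{"type":"number"}}}}},"required":["motion"]}

```bash
mkdir -p pics
python3 - <<'E'
from bench import arm, optics
import cv2, numpy as np
s=arm.read_state(); print({k:np.round(s[k],3) for k in('clock','position','ee_rot','contact_force')})
for n in('scene','top'):
    cv2.imwrite(f'pics/{n}0.png',optics.get_image(n)); print(n,optics.camera_info(n))
print(optics.camera_info('wrist'))
E
```

```text
{'clock': np.float64(0.0), 'position': array([229.16 , 580.837, 230.196]), 'ee_rot': array([ 0.982, -0.187, -0.   ,  0.001]), 'contact_force': array([ 0.658, -0.247, -0.354])}
scene {'camera_matrix': array([[543.35598519,   0.        , 309.38248966],
       [  0.        , 543.35598519, 241.78987642],
       [  0.        ,   0.        ,   1.        ]]), 'view': array([[ 5.15296074e-01,  8.56918047e-01, -1.27050073e-02,
        -3.01137752e+02],
       [-5.92565080e-01,  3.66962720e-01,  7.17080880e-01,
         2.67630029e+02],
       [ 6.19141811e-01, -3.61980418e-01,  6.96874160e-01,
        -1.72434041e+03],
       [ 0.00000000e+00,  0.00000000e+00,  0.00000000e+00,
         1.00000000e+00]])}
top {'camera_matrix': array([[597.31458998,   0.        , 317.7982293 ],
       [  0.        , 597.31458998, 237.75917481],
       [  0.        ,   0.        ,   1.        ]]), 'view': array([[-1.76740948e-02, -9.99701803e-01, -1.68502410e-02,
         5.12013611e+01],
       [ 9.92676807e-01, -1.95591553e-02,  1.19206531e-01,
        -5.34279520e+02],
       [-1.19500561e-01, -1.46199758e-02,  9.92726484e-01,
        -1.48904838e+03],
       [ 0.00000000e+00,  0.00000000e+00,  0.00000000e+00,
         1.00000000e+00]])}
{'camera_matrix': array([[352.69809329,   0.        , 322.50611785],
       [  0.        , 352.69809329, 236.63385086],
       [  0.        ,   0.        ,   1.        ]]), 'T_tool_cam': array([[-8.03048308e-04,  9.47845834e-01,  3.18728144e-01,
         8.26525942e+01],
       [ 9.99999601e-01,  6.36377400e-04,  6.27055764e-04,
        -5.75897941e-03],
       [ 3.91520806e-04,  3.18728521e-01, -9.47845967e-01,
        -1.41885235e+02],
       [ 0.00000000e+00,  0.00000000e+00,  0.00000000e+00,
         1.00000000e+00]])}
```

View pics/top0.png

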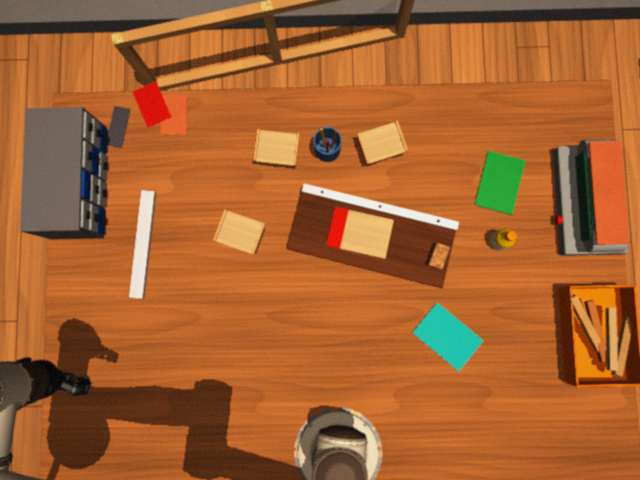

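View pics/scene0.png

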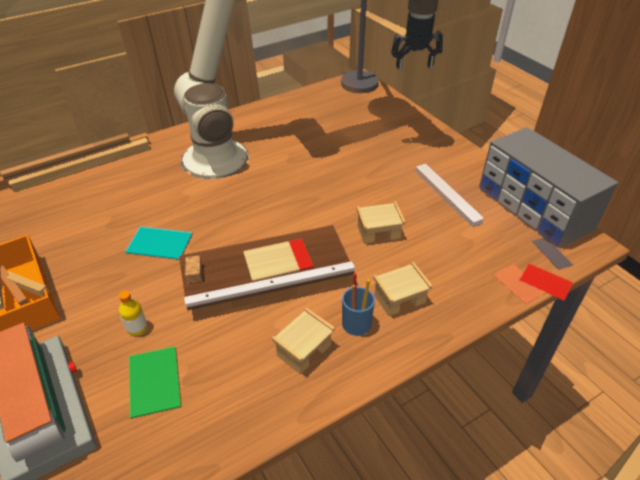

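Top view: the wanted panel is plywood with a red end, on the dark ledge at (360,233). Its red end points left, to the open end at about (293,220). The fence is the white strip from (303,188) to (458,225), and the cork block is at (438,256).

Could be mistaken for it: red sheet (152,104), orange sheet (173,114), green sheet (500,182), teal sheet (448,337), and the house roofs (276,148), (382,143), (239,232). Only the one at (360,233) is plywood with a red end. I'll check it in a close crop and measure.

```bash
cat > h.py <<'E'
from bench import arm, optics
import cv2, numpy as np
from scipy.spatial.transform import Rotation as R
def cam(n,s=None):
    i=optics.camera_info(n); K=i['camera_matrix']
    if n=='wrist':
        T=np.eye(4); T[:3,:3]=R.from_quat(s['ee_rot']).as_matrix(); T[:3,3]=s['position']; M=T@i['T_tool_cam']
    else: M=np.linalg.inv(i['view'])
    return K,M
def ray(p,z,KM):
    K,M=KM; p=np.atleast_2d(p).astype(float)
    d=np.c_[(p[:,0]-K[0,2])/K[0,0],-(p[:,1]-K[1,2])/K[1,1],-np.ones(len(p))]@M[:3,:3].T
    o=M[:3,3]; return (o+d*((z-o[2])/d[:,2])[:,None])[:,:2]
def proj(P,KM):
    K,M=KM; c=(np.atleast_2d(P)-M[:3,3])@M[:3,:3]
    return np.c_[K[0,2]+K[0,0]*c[:,0]/-c[:,2],K[1,2]-K[1,1]*c[:,1]/-c[:,2]]
def big(m):
    c=max(cv2.findContours(m,cv2.RETR_EXTERNAL,cv2.CHAIN_APPROX_NONE)[0],key=cv2.contourArea); return c[:,0]
E
python3 - <<'E'
from h import *
im=cv2.imread('pics/top0.png'); KM=cam('top')
x0,y0,x1,y1=270,170,480,300
c=im[y0:y1,x0:x1]; cv2.imwrite('pics/crop0.png',cv2.resize(c,None,fx=3.6,fy=3.6,interpolation=cv2.INTER_CUBIC))
h=cv2.cvtColor(c,cv2.COLOR_BGR2HSV)
for n,p in dict(red=(338,230),wood=(365,235),ledge=(380,262),fence=(380,207),table=(380,290)).items(): print(n,h[p[1]-y0,p[0]-x0])
H,S,V=cv2.split(h)
red=(((H<5)|(H>174))&(S>200)&(V>120)).astype(np.uint8)
wood=((H>12)&(H<28)&(V>170)).astype(np.uint8)
fence=((S<50)&(V>150)).astype(np.uint8)
for n,m,z in(('red',red,56),('wood',wood,56),('fence',fence,62)):
    q=ray(big(m)+[x0,y0],z,KM); r=cv2.minAreaRect(q.astype(np.float32)); print(n,np.round(r[0],1),np.round(r[1],1),round(r[2],2),np.round(cv2.boxPoints(r),0).tolist())
E
```

```text
red [  2 250 232]
wood [ 19 135 232]
ledge [ 11 212 113]
fence [ 20  24 159]
table [ 12 198 196]
red [558.5  -6.8] [ 34.5 101.3] 76.72 [[505.0, -12.0], [604.0, -35.0], [612.0, -2.0], [513.0, 22.0]]
wood [539.9 -82.1] [115.2 101.8] 76.01 [[477.0, -126.0], [575.0, -150.0], [603.0, -39.0], [504.0, -14.0]]
fence [ 607.8 -115.4] [398.5  21.2] 74.69 [[545.0, -305.0], [565.0, -310.0], [671.0, 74.0], [650.0, 80.0]]
```

View pics/crop0.png

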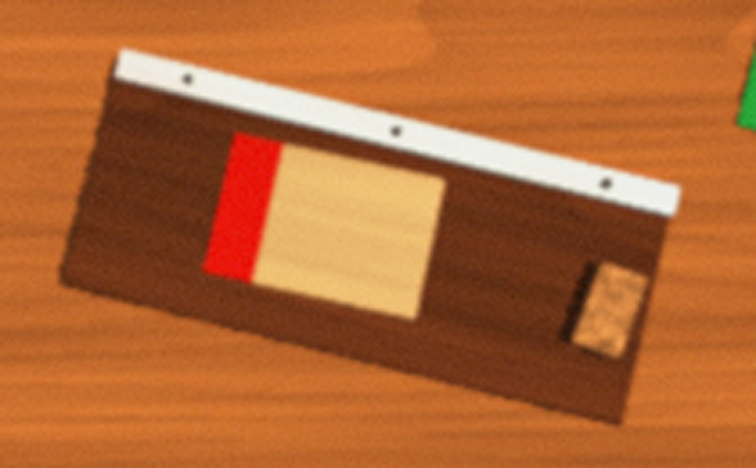

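The crop confirms it: plywood with a red end, 34.5 + 115 by about 101 mm, and a fence 398 × 21 mm, all matching the given sizes. Next I'll build the ledge frame and work out the approach behind the bare end.

```bash
cat >> h.py <<'E'
a=np.radians(74.69); ey=np.array([np.cos(a),np.sin(a)]); ex=np.array([ey[1],-ey[0]])
O=np.array([607.8,-115.4])-75*ex+30*ey     # ledge origin: fence centre line at x=+75, y=-30
def L(p): return (np.atleast_2d(p)-O)@np.c_[ex,ey]
def W(x,y): return O+x*ex+y*ey
def go(x,y,z,psi):  # TCP target in ledge frame, tool-x yaw relative to ledge x (deg)
    s=arm.read_state(); Rm=R.from_quat(s['ee_rot']); t=np.r_[W(x,y),z]
    p=np.radians(psi+74.69-90); T=np.array([[np.cos(p),np.sin(p),0],[np.sin(p),-np.cos(p),0],[0,0,-1]]).T
    T=np.c_[[np.cos(p),np.sin(p),0],[np.sin(p),-np.cos(p),0],[0,0,-1]]
    print('slide',np.round(Rm.inv().apply(t-s['position']),1),'dr',np.round((Rm.inv()*R.from_matrix(T)).as_rotvec(degrees=True)/8,2))
E
python3 - <<'E'
from h import *
print('origin',O,'panel c',L([544.0,-65.1]),'red c',L([558.5,-6.8]))
go(-15,-105,120,-90)
E
```

```text
origin [543.3828906  -66.66155505] panel c [[0.18289385 1.66907999]] red c [[-1.22530479 61.72869185]]
slide [526.5 592.7 111.6] dr [ 1.000e-02 -1.000e-02  1.047e+01]
```

Emit:
step_arm:
  motion:
    - {"slide":[541,591,0],"dr":[0,0,10.47],"jaw":40}
    - {"slide":[541,591,0],"dr":[0,0,10.47],"jaw":40}
    - {"slide":[541,591,0],"dr":[0,0,10.47],"jaw":40}
    - {"slide":[541,591,0],"dr":[0,0,10.47],"jaw":40}
    - {"slide":[541,591,0],"dr":[0,0,10.47],"jaw":40}
    - {"slide":[541,591,0],"dr":[0,0,10.47],"jaw":40}
    - {"slide":[541,591,0],"dr":[0,0,10.47],"jaw":40}
    - {"slide":[541,591,0],"dr":[0,0,10.47],"jaw":40}

```text
clock: 1.1
position: [408.1, 112.4, 231.4]
ee_rot: [-0.605, 0.796, 0.0, 0.0]
contact_force: [1.1, 0.8, -0.3]
gripper_width: 40.1
grasp_force: 0.0
```

Run:
```python
from h import *
s=arm.read_state(); print(np.round(s['position'],1),s['gripper_width'],s['clock'])
go(0,-105,120,-90)
```

```text
[408.1 112.4 231.4] 40.0635917103315 1.1
slide [ 241.3 -178.7  111.3] dr [-0.    0.   -0.03]
```

Emit:
step_arm:
  motion:
    - {"slide":[241,-179,50],"dr":[0,0,0],"jaw":40}
    - {"slide":[241,-179,50],"dr":[0,0,0],"jaw":40}
    - {"slide":[241,-179,50],"dr":[0,0,0],"jaw":40}
    - {"slide":[241,-179,50],"dr":[0,0,0],"jaw":40}
    - {"slide":[241,-179,50],"dr":[0,0,0],"jaw":40}
    - {"slide":[241,-179,50],"dr":[0,0,0],"jaw":40}
    - {"slide":[241,-179,111],"dr":[0,0,0],"jaw":40}
    - {"slide":[241,-179,111],"dr":[0,0,0],"jaw":40}

```text
clock: 2.1
position: [513.2, -164.5, 116.5]
ee_rot: [-0.607, 0.795, 0.004, -0.004]
contact_force: [-1.1, -0.1, 0.8]
gripper_width: 40.4
grasp_force: 0.0
```

Run:
```python
from h import *
s=arm.read_state(); print(np.round(s['position'],1),L(s['position'][:2]))
im=optics.get_image('wrist'); KM=cam('wrist',s)
print('proj rear corners/centre',proj([[*W(-50,-73),56],[*W(50,-73),56],[*W(65,0),50],[*W(65,170),62],[*W(0,170),50]],KM).round())
cv2.imwrite('pics/w1.png',im)
go(0,-105,65,-90)
```

```text
[ 513.2 -164.5  116.5] [[  -3.28578062 -102.31401269]]
proj rear corners/centre [[395. 300.]
 [240. 301.]
 [228. 387.]
 [242. 561.]
 [319. 544.]]
slide [ 3.  -0.9 54.5] dr [ 0.03 -0.01  0.01]
```

View pics/w1.png

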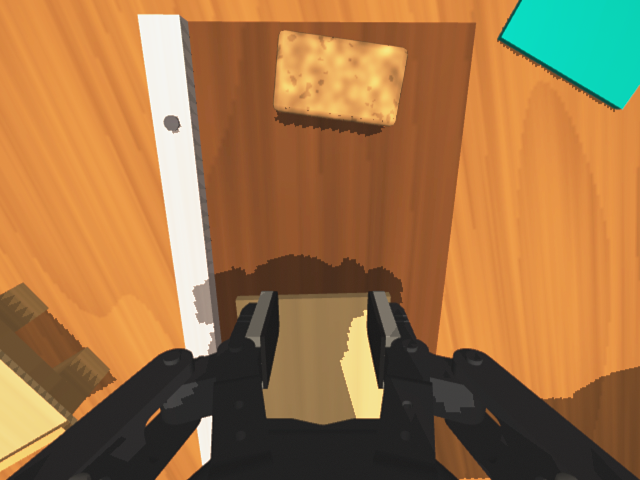

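The wrist view shows the bare end's edge at row 297 with corners near (237,297) and (390,297), predicted at row 300, so the frame holds. The cork block at (340,78) is clear of the fingers. Next I'll lower the fingers and feel for the ledge top.

Emit:
step_arm:
  motion:
    - {"slide":[3,-1,30],"dr":[0,0,0],"jaw":40}
    - {"slide":[3,-1,55],"dr":[0,0,0],"jaw":40}
    - {"slide":[3,-1,59],"dr":[0,0,0],"jaw":40}
    - {"slide":[3,-1,61],"dr":[0,0,0],"jaw":40}
    - {"slide":[3,-1,62],"dr":[0,0,0],"jaw":40}
    - {"slide":[3,-1,62],"dr":[0,0,0],"jaw":40}
    - {"slide":[3,-1,62],"dr":[0,0,0],"jaw":40}
    - {"slide":[3,-1,62],"dr":[0,0,0],"jaw":40}

```text
clock: 3.15
position: [517.4, -168.5, 58.5]
ee_rot: [-0.607, 0.795, -0.0, 0.0]
contact_force: [0.7, -0.0, 0.8]
gripper_width: 39.8
grasp_force: 0.0
```

Emit:
step_arm:
  motion:
    - {"slide":[0,0,3],"dr":[0,0,0],"jaw":40}
    - {"slide":[0,0,5],"dr":[0,0,0],"jaw":40}
    - {"slide":[0,0,7],"dr":[0,0,0],"jaw":40}
    - {"slide":[0,0,7],"dr":[0,0,0],"jaw":40}
    - {"slide":[0,0,7],"dr":[0,0,0],"jaw":40}
    - {"slide":[0,0,7],"dr":[0,0,0],"jaw":40}
    - {"slide":[0,0,7],"dr":[0,0,0],"jaw":40}
    - {"slide":[0,0,7],"dr":[0,0,0],"jaw":40}

```text
clock: 4.15
position: [517.4, -168.4, 51.4]
ee_rot: [-0.607, 0.795, -0.0, 0.0]
contact_force: [0.3, -0.4, -0.1]
gripper_width: 40.2
grasp_force: 0.0
```

Emit:
step_arm:
  motion:
    - {"slide":[0,0,1],"dr":[0,0,0],"jaw":40}
    - {"slide":[0,0,2],"dr":[0,0,0],"jaw":40}
    - {"slide":[0,0,3],"dr":[0,0,0],"jaw":40}
    - {"slide":[0,0,3],"dr":[0,0,0],"jaw":40}
    - {"slide":[0,0,3],"dr":[0,0,0],"jaw":40}
    - {"slide":[0,0,3],"dr":[0,0,0],"jaw":40}
    - {"slide":[0,0,3],"dr":[0,0,0],"jaw":40}
    - {"slide":[0,0,3],"dr":[0,0,0],"jaw":40}

```text
clock: 5.15
position: [517.3, -168.4, 48.6]
ee_rot: [-0.607, 0.795, -0.0, 0.0]
contact_force: [-1.1, 1.0, 5.6]
gripper_width: 39.6
grasp_force: 2.6
```

Run:
```python
from h import *
s=arm.read_state(); print(np.round(s['position'],1),L(s['position'][:2]),s['contact_force'])
im=optics.get_image('wrist'); cv2.imwrite('pics/w2.png',cv2.resize(im[200:420,180:460],None,fx=2.7,fy=2.7))
```

```text
[ 517.3 -168.4   48.6] [[   1.74916088 -105.04210232]] [-1.05423996  1.01409822  5.58447614]
```

View pics/w2.png

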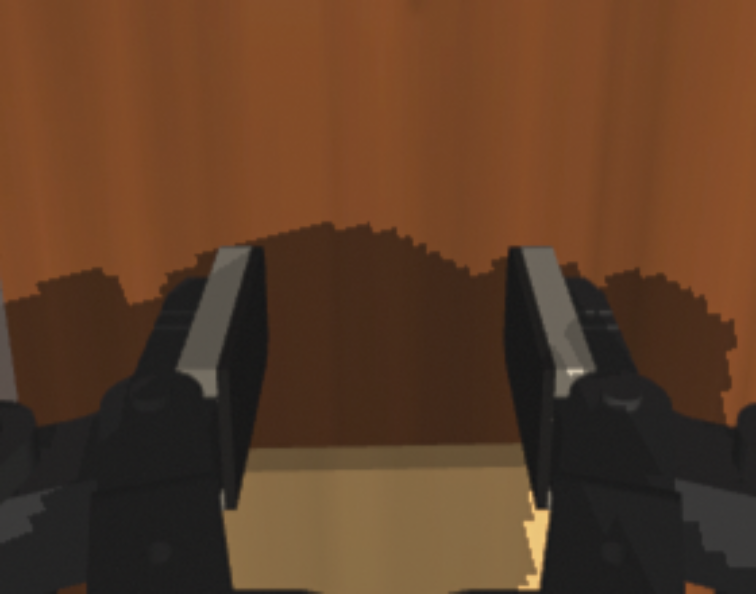

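The fingertips touch the ledge at TCP z ≈ 49 (5.6 N), and the panel's rear edge lies square ahead of both pads. I'll lift 2 mm and push towards the open end, stopping a few mm short.

Emit:
step_arm:
  motion:
    - {"slide":[0,0,-2],"dr":[0,0,0],"jaw":40}
    - {"slide":[-10,1.5,-2],"dr":[0,0,0],"jaw":40}
    - {"slide":[-18,1.5,-2],"dr":[0,0,0],"jaw":40}
    - {"slide":[-25,1.5,-2],"dr":[0,0,0],"jaw":40}
    - {"slide":[-33,1.5,-2],"dr":[0,0,0],"jaw":40}
    - {"slide":[-41,1.5,-2],"dr":[0,0,0],"jaw":40}
    - {"slide":[-49,1.5,-2],"dr":[0,0,0],"jaw":40}
    - {"slide":[-57,1.5,-2],"dr":[0,0,0],"jaw":40}

```text
clock: 6.2
position: [531.0, -112.5, 50.3]
ee_rot: [-0.607, 0.795, 0.0, -0.0]
contact_force: [-0.3, 0.3, -0.9]
gripper_width: 40.0
grasp_force: 0.2
```

Emit:
step_arm:
  motion:
    - {"slide":[-8,0,0],"dr":[0,0,0],"jaw":40}
    - {"slide":[-17,0,0],"dr":[0,0,0],"jaw":40}
    - {"slide":[-26,0,0],"dr":[0,0,0],"jaw":40}
    - {"slide":[-35,0,0],"dr":[0,0,0],"jaw":40}
    - {"slide":[-43,0,0],"dr":[0,0,0],"jaw":40}
    - {"slide":[-49,0,0],"dr":[0,0,0],"jaw":40}
    - {"slide":[-53,0,0],"dr":[0,0,0],"jaw":40}
    - {"slide":[-55,0,0],"dr":[0,0,0],"jaw":40}

```text
clock: 7.2
position: [545.5, -59.8, 50.3]
ee_rot: [-0.607, 0.795, 0.0, -0.0]
contact_force: [-0.9, 0.2, -0.1]
gripper_width: 40.1
grasp_force: 0.2
```

```bash
cat >> h.py <<'E'
def panel(im,KM,box=None):
    h=cv2.cvtColor(im,cv2.COLOR_BGR2HSV); H,S,V=cv2.split(h)
    red=(((H<6)|(H>174))&(S>200)&(V>80)).astype(np.uint8); m=np.zeros_like(red)
    if box: m[box[1]:box[3],box[0]:box[2]]=1
    else: m[:]=1
    r=cv2.minAreaRect(L(ray(big(red*m),56,KM)).astype(np.float32))
    b=cv2.boxPoints(r); print('red',np.round(r[0],1),np.round(r[1],1),round(r[2],2),np.round(b,1).tolist())
E
python3 - <<'E'
from h import *
s=arm.read_state(); print(np.round(s['position'],1),L(s['position'][:2]),s['contact_force'],s['clock'])
panel(optics.get_image('top'),cam('top'),(250,170,480,300))
go(0,44,51,-90)
E
```

```text
[545.5 -59.8  50.3] [[0.18805366 7.15259507]] [-0.86086288  0.1843703  -0.05850898] 7.2
red [ 43.7 155.3] [20.5 35.4] 14.36 [[29.399999618530273, 169.89999389648438], [38.20000076293945, 135.60000610351562], [58.0, 140.6999969482422], [49.29999923706055, 174.89999389648438]]
slide [-36.8   0.2  -0.7] dr [-0.  0.  0.]
```

Run:
```python
from h import *
t=optics.get_image('top')[160:300,250:470]; s=optics.get_image('scene')[200:340,150:420]
a=cv2.resize(t,(720,458)); 
cv2.imwrite('pics/t3.png',np.vstack([cv2.resize(t,(470,299)),cv2.resize(s,(470,244))]))
```

```text
(no output)
```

View pics/t3.png

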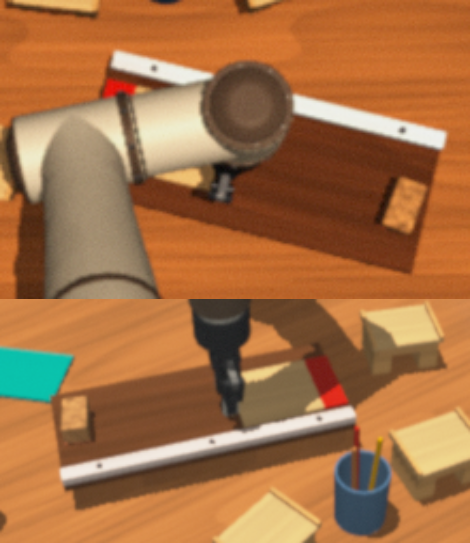

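In the top view the arm hides most of the panel. In the scene view the panel is square to the ledge, its red end just reaching the open end, with nothing disturbed. I'll measure the red patch in the scene view instead.

Run:
```python
from h import *
panel(optics.get_image('scene'),cam('scene'),(280,210,340,275))
```

```text
red [  6.1 146.7] [ 27.7 101.1] 83.34 [[-45.79999923706055, 138.8000030517578], [54.70000076293945, 127.0999984741211], [57.900001525878906, 154.60000610351562], [-42.5, 166.3000030517578]]
```

Run:
```python
from h import *
im=optics.get_image('scene'); KM=cam('scene')
h=cv2.cvtColor(im,cv2.COLOR_BGR2HSV); H,S,V=cv2.split(h)
m=((((H<8)|(H>172))&(S>190)&(V>60))*255).astype(np.uint8); k=np.zeros_like(m); k[215:275,280:345]=m[215:275,280:345]
c=big(k); P=cv2.approxPolyDP(c[:,None],3,True)[:,0]; print(P.tolist(),np.round(L(ray(P,56,KM)),1).tolist())
x0,y0=230,190; v=im[y0:y0+110,x0:x0+150].copy(); v2=cv2.cvtColor(k,cv2.COLOR_GRAY2BGR)[y0:y0+110,x0:x0+150]
cv2.imwrite('pics/s4.png',np.hstack([cv2.resize(v,(395,290)),cv2.resize(v2,(395,290))]))
```

```text
[[330, 233], [326, 237], [337, 262], [342, 261], [344, 248], [337, 233]] [[-47.1, 149.9], [-35.9, 135.8], [55.3, 135.8], [55.5, 148.4], [14.5, 167.0], [-42.0, 167.0]]
```

View pics/s4.png

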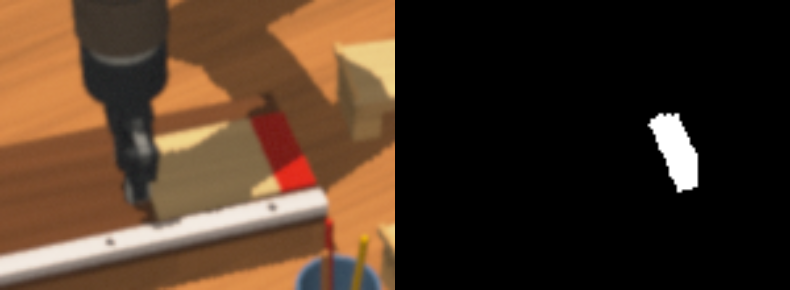

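The box clipped the red's far edge, but the red/wood line measures y ≈ 135.8 at both ends, so it is parallel to the ledge end at 170. About 34 mm remains. I'll push 30 more, back off, and then press against the fence.

Emit:
step_arm:
  motion:
    - {"slide":[-7,0,0],"dr":[0,0,0],"jaw":40}
    - {"slide":[-14,0,0],"dr":[0,0,0],"jaw":40}
    - {"slide":[-21,0,0],"dr":[0,0,0],"jaw":40}
    - {"slide":[-26,0,0],"dr":[0,0,0],"jaw":40}
    - {"slide":[-29,0,0],"dr":[0,0,0],"jaw":40}
    - {"slide":[-30,0,0],"dr":[0,0,0],"jaw":40}
    - {"slide":[-20,0,0],"dr":[0,0,0],"jaw":40}
    - {"slide":[-5,0,-30],"dr":[0,0,0],"jaw":40}

```text
clock: 8.45
position: [544.7, -55.9, 78.5]
ee_rot: [-0.607, 0.795, 0.002, -0.003]
contact_force: [0.9, 0.4, 1.3]
gripper_width: 40.4
grasp_force: 0.0
```

Run:
```python
from h import *
s=arm.read_state(); print(np.round(s['position'],1),L(s['position'][:2]),s['clock'])
go(-75,115,90,0)
```

```text
[544.7 -55.9  78.5] [[-1.57450132 10.68856343]] 8.45
slide [-104.3   73.5  -11.3] dr [  0.04   0.02 -11.25]
```

Emit:
step_arm:
  motion:
    - {"slide":[-20,15,-15],"dr":[0,0,-1.25],"jaw":40}
    - {"slide":[-40,30,-15],"dr":[0,0,-2.5],"jaw":40}
    - {"slide":[-60,45,-15],"dr":[0,0,-3.8],"jaw":40}
    - {"slide":[-80,60,-15],"dr":[0,0,-5.1],"jaw":40}
    - {"slide":[-104,73.5,-15],"dr":[0,0,-6.4],"jaw":40}
    - {"slide":[-104,73.5,-15],"dr":[0,0,-7.7],"jaw":40}
    - {"slide":[-104,73.5,-15],"dr":[0,0,-9],"jaw":40}
    - {"slide":[-104,73.5,-15],"dr":[0,0,-10.3],"jaw":40}

```text
clock: 9.45
position: [503.1, 64.0, 95.4]
ee_rot: [0.981, -0.196, -0.0, -0.0]
contact_force: [0.2, 0.1, -0.2]
gripper_width: 40.3
grasp_force: 0.0
```

Run:
```python
from h import *
s=arm.read_state(); print(np.round(s['position'],1),L(s['position'][:2]),s['clock'])
go(-75,117,60,0)
```

```text
[503.1  64.   95.4] [[-73.35182684 115.3485453 ]] 9.45
slide [-1.8 -1.4 35.4] dr [-0.    0.   -0.91]
```

Emit:
step_arm:
  motion:
    - {"slide":[-3,-1.5,0],"dr":[0,0,-0.92],"jaw":40}
    - {"slide":[-3,-1.5,15],"dr":[0,0,-0.92],"jaw":40}
    - {"slide":[-3,-1.5,35],"dr":[0,0,-0.92],"jaw":40}
    - {"slide":[-3,-1.5,42],"dr":[0,0,-0.92],"jaw":40}
    - {"slide":[-3,-1.5,44.5],"dr":[0,0,-0.92],"jaw":40}
    - {"slide":[-3,-1.5,44.5],"dr":[0,0,-0.92],"jaw":40}
    - {"slide":[-3,-1.5,44.5],"dr":[0,0,-0.92],"jaw":40}
    - {"slide":[-3,-1.5,44.5],"dr":[0,0,-0.92],"jaw":40}

```text
clock: 10.45
position: [501.3, 67.2, 51.3]
ee_rot: [0.991, -0.135, 0.0, -0.0]
contact_force: [-0.3, -0.3, -0.4]
gripper_width: 40.1
grasp_force: 0.0
```

Run:
```python
from h import *
s=arm.read_state(); print(np.round(s['position'],1),L(s['position'][:2]),s['contact_force'],s['clock'])
go(-46,117,50.5,0)
```

```text
[501.3  67.2  51.3] [[-75.89726512 117.9853251 ]] [-0.26688972 -0.34856452 -0.41239972] 10.45
slide [29.9  0.9  0.8] dr [-0.   -0.01 -0.03]
```

Emit:
step_arm:
  motion:
    - {"slide":[6,0,0.5],"dr":[0,0,-0.03],"jaw":40}
    - {"slide":[12,0,0.5],"dr":[0,0,-0.03],"jaw":40}
    - {"slide":[18,0,0.5],"dr":[0,0,-0.03],"jaw":40}
    - {"slide":[23,0,0.5],"dr":[0,0,-0.03],"jaw":40}
    - {"slide":[27,0,0.5],"dr":[0,0,-0.03],"jaw":40}
    - {"slide":[29,0,0.5],"dr":[0,0,-0.03],"jaw":40}
    - {"slide":[30,0,0.5],"dr":[0,0,-0.03],"jaw":40}
    - {"slide":[30.5,0,0.5],"dr":[0,0,-0.03],"jaw":40}

```text
clock: 11.45
position: [530.4, 58.9, 50.3]
ee_rot: [0.991, -0.133, -0.0, 0.0]
contact_force: [0.8, 0.2, 0.6]
gripper_width: 40.0
grasp_force: 0.2
```

Emit:
step_arm:
  motion:
    - {"slide":[0.5,0,0],"dr":[0,0,0],"jaw":40}
    - {"slide":[1,0,0],"dr":[0,0,0],"jaw":40}
    - {"slide":[1.5,0,0],"dr":[0,0,0],"jaw":40}
    - {"slide":[2,0,0],"dr":[0,0,0],"jaw":40}
    - {"slide":[2,0,0],"dr":[0,0,0],"jaw":40}
    - {"slide":[2,0,0],"dr":[0,0,0],"jaw":40}
    - {"slide":[2,0,0],"dr":[0,0,0],"jaw":40}
    - {"slide":[2,0,0],"dr":[0,0,0],"jaw":40}

```text
clock: 12.45
position: [531.6, 58.5, 50.2]
ee_rot: [0.991, -0.133, -0.001, 0.0]
contact_force: [-3.0, 2.5, 3.3]
gripper_width: 40.0
grasp_force: 2.4
```

Run:
```python
from h import *
s=arm.read_state(); print(np.round(s['position'],1),L(s['position'][:2]),s['contact_force'],s['clock'])
KM=cam('wrist',s); im=optics.get_image('wrist'); cv2.imwrite('pics/w5.png',im)
print(proj([[*W(65,170),62],[*W(65,100),50],[*W(15,170),50],[*W(65,170),56]],KM).round())
```

```text
[531.6  58.5  50.2] [[-44.45122834 117.60812584]] [-2.98671606  2.5438976   3.32238306] 12.45
[[161.  31.]
 [372.  39.]
 [192. 179.]
 [169.  35.]]
```

View pics/w5.png

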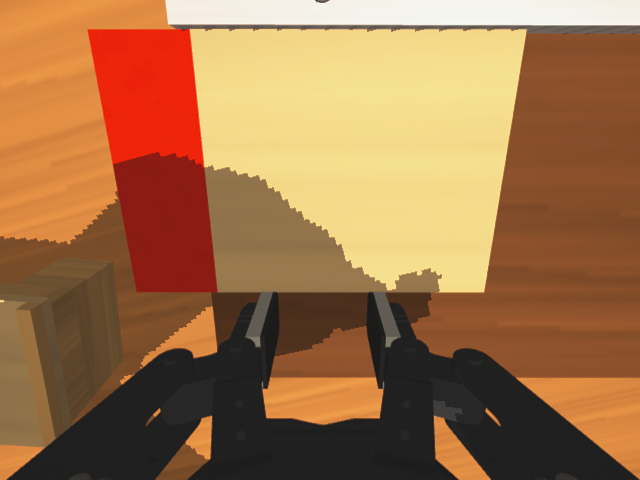

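The wrist view shows the panel's far side against the fence foot (row ≈ 29). The red/wood line runs (190,29)–(217,293), and the ledge's end edge shows below the panel from (212,293) to about (224,376). I'll measure these edges by rays in this same picture.

Run:
```python
from h import *
s=arm.read_state(); KM=cam('wrist',s); im=cv2.imread('pics/w5.png'); h=cv2.cvtColor(im,cv2.COLOR_BGR2HSV).astype(int); B=im.astype(int)
def edge(ch,r,a,b,sub=1):
    g=np.abs(np.diff(cv2.GaussianBlur(ch.astype(np.float32),(3,3),0)[r,a:b])); i=g.argmax(); return a+i+0.5, round(float(g[i]),1)
for r in(45,80,120,140,220,250,280): # red/wood line via green channel
    x,g=edge(B[...,1],r,170,235); print('line',r,x,g,L(ray([x,r],56,KM)).round(1))
for r in(300,310,320,330,340,350,360,370):
    x,g=edge(B[...,2],r,200,235); print('ledge',r,x,g,L(ray([x,r],50,KM)).round(1))
for r in(5,12,18): 
    x,g=edge(B[...,0],r,150,190); print('fence end z62',r,x,g,L(ray([x,r],62,KM)).round(1))
for c in(230,300,400,500):
    col=B[:60,c,0]; g=np.diff(col); print('fence/panel col',c,[int(i) for i in np.argsort(-abs(g))[:4]])
print('row29 z56',L(ray([[230,29.5],[500,29.5]],56,KM)).round(1).tolist())
```

```text
line 45 190.5 65.1 [[ 62.1 163. ]]
line 80 194.5 75.3 [[ 51.  162.9]]
line 120 198.5 69.9 [[ 37.6 163. ]]
line 140 200.5 67.8 [[ 30.5 163.1]]
line 220 209.5 39.2 [[ -0.5 162.9]]
line 250 212.5 35.9 [[-13.3 163. ]]
line 280 215.5 35.4 [[-26.9 163.1]]
ledge 300 211.5 24.5 [[-39.8 167.9]]
ledge 310 212.5 69.2 [[-44.9 167.9]]
ledge 320 213.5 64.0 [[-50.1 168. ]]
ledge 330 214.5 58.7 [[-55.5 168.1]]
ledge 340 215.5 51.9 [[-61.  168.1]]
ledge 350 216.5 83.9 [[-66.6 168.2]]
ledge 360 212.5 0.4 [[-72.3 170.7]]
ledge 370 211.5 0.8 [[-78.1 171.8]]
fence end z62 5 165.5 74.7 [[ 72.4 167.6]]
fence end z62 12 166.5 66.9 [[ 70.4 167.5]]
fence end z62 18 166.5 60.9 [[ 68.8 167.8]]
fence/panel col 230 [23, 24, 30, 25]
fence/panel col 300 [24, 23, 28, 25]
fence/panel col 400 [24, 23, 28, 25]
fence/panel col 500 [24, 25, 28, 23]
row29 z56 [[66.7, 149.0], [66.7, 57.3]]
```

The same picture gives the red/wood line at y = 163.0 with constant offset along its length, and the ledge end at 168.0 by two separate edges. So the panel is parallel and flush, with exactly 5 mm still to push. I'll back off, turn, and nudge from the bare end.

Emit:
step_arm:
  motion:
    - {"slide":[-12,0,0],"dr":[0,0,0],"jaw":40}
    - {"slide":[-18,0,-20],"dr":[0,0,0],"jaw":40}
    - {"slide":[-18,0,-45],"dr":[0,0,1.3],"jaw":40}
    - {"slide":[0,30,-45],"dr":[0,0,2.6],"jaw":40}
    - {"slide":[30,60,-45],"dr":[0,0,3.9],"jaw":40}
    - {"slide":[59,100,-45],"dr":[0,0,5.2],"jaw":40}
    - {"slide":[59,110,-45],"dr":[0,0,6.5],"jaw":40}
    - {"slide":[59,110,-45],"dr":[0,0,7.8],"jaw":40}

```text
clock: 13.5
position: [560.1, -64.6, 95.2]
ee_rot: [0.776, -0.63, 0.0, -0.0]
contact_force: [0.0, 0.9, -0.4]
gripper_width: 39.8
grasp_force: 0.0
```

Run:
```python
from h import *
s=arm.read_state(); print(np.round(s['position'],1),L(s['position'][:2]),s['clock'])
go(15,20,95,-90)
```

```text
[560.1 -64.6  95.2] [[15.57870877  6.3909849 ]] 13.5
slide [-12.4  -5.7   0.2] dr [-0.   -0.    3.39]
```

Emit:
step_arm:
  motion:
    - {"slide":[-12.4,-5.7,0],"dr":[0,0,1.3],"jaw":40}
    - {"slide":[-12.4,-5.7,0],"dr":[0,0,2.6],"jaw":40}
    - {"slide":[-12.4,-5.7,10],"dr":[0,0,3.39],"jaw":40}
    - {"slide":[-12.4,-5.7,30],"dr":[0,0,3.39],"jaw":40}
    - {"slide":[-12.4,-5.7,41],"dr":[0,0,3.39],"jaw":40}
    - {"slide":[-12.4,-5.7,44.5],"dr":[0,0,3.39],"jaw":40}
    - {"slide":[-12.4,-5.7,44.5],"dr":[0,0,3.39],"jaw":40}
    - {"slide":[-12.4,-5.7,44.5],"dr":[0,0,3.39],"jaw":40}

```text
clock: 14.5
position: [563.7, -49.9, 51.4]
ee_rot: [-0.61, 0.792, -0.0, 0.001]
contact_force: [0.1, -0.2, -0.5]
gripper_width: 39.9
grasp_force: 0.0
```

Run:
```python
from h import *
s=arm.read_state(); print(np.round(s['position'],1),L(s['position'][:2]),s['clock'])
go(15,42,50.5,-90)
```

```text
[563.7 -49.9  51.4] [[15.21981098 21.53231678]] 14.5
slide [-20.5   0.    1. ] dr [-0.01  0.    0.06]
```

Emit:
step_arm:
  motion:
    - {"slide":[-8,0,0.5],"dr":[0,0,0.06],"jaw":40}
    - {"slide":[-13,0,0.5],"dr":[0,0,0.06],"jaw":40}
    - {"slide":[-16,0,0.5],"dr":[0,0,0.06],"jaw":40}
    - {"slide":[-18,0,0.5],"dr":[0,0,0.06],"jaw":40}
    - {"slide":[-19.5,0,0.5],"dr":[0,0,0.06],"jaw":40}
    - {"slide":[-20.3,0,0.5],"dr":[0,0,0.06],"jaw":40}
    - {"slide":[-20.3,0,0.5],"dr":[0,0,0.06],"jaw":40}
    - {"slide":[-20.3,0,0.5],"dr":[0,0,0.06],"jaw":40}

```text
clock: 15.5
position: [568.4, -30.3, 50.2]
ee_rot: [-0.607, 0.795, 0.0, 0.0]
contact_force: [0.3, -0.3, -0.4]
gripper_width: 40.2
grasp_force: 0.1
```

Emit:
step_arm:
  motion:
    - {"slide":[15,0,0],"dr":[0,0,0],"jaw":40}
    - {"slide":[15,0,-25],"dr":[0,0,0],"jaw":40}
    - {"slide":[-20,40,-50],"dr":[0,0,-1.3],"jaw":40}
    - {"slide":[-60,100,-50],"dr":[0,0,-2.6],"jaw":40}
    - {"slide":[-76,135,-50],"dr":[0,0,-3.9],"jaw":40}
    - {"slide":[-76,135,-50],"dr":[0,0,-5.2],"jaw":40}
    - {"slide":[-76,135,-50],"dr":[0,0,-6.5],"jaw":40}
    - {"slide":[-76,135,-50],"dr":[0,0,-7.8],"jaw":40}

```text
clock: 16.5
position: [458.0, 78.1, 100.4]
ee_rot: [0.932, -0.363, 0.0, -0.0]
contact_force: [0.2, -0.2, -0.8]
gripper_width: 39.9
grasp_force: 0.0
```

Run:
```python
from h import *
s=arm.read_state(); print(np.round(s['position'],1),L(s['position'][:2]),s['clock'])
go(-90,117,65,0)
```

```text
[458.   78.1 100.4] [[-120.59930655  117.0354745 ]] 16.5
slide [ 27.2 -14.   35.4] dr [-0.   -0.   -3.41]
```

Emit:
step_arm:
  motion:
    - {"slide":[40,-21,10],"dr":[0,0,-1.3],"jaw":40}
    - {"slide":[40,-21,20],"dr":[0,0,-2.6],"jaw":40}
    - {"slide":[40,-21,30],"dr":[0,0,-3.41],"jaw":40}
    - {"slide":[40,-21,30],"dr":[0,0,-3.41],"jaw":40}
    - {"slide":[40,-21,30],"dr":[0,0,-3.41],"jaw":40}
    - {"slide":[40,-21,30],"dr":[0,0,-3.41],"jaw":40}
    - {"slide":[40,-21,30],"dr":[0,0,-3.41],"jaw":40}
    - {"slide":[40,-21,30],"dr":[0,0,-3.41],"jaw":40}

```text
clock: 17.5
position: [501.9, 66.8, 70.5]
ee_rot: [0.991, -0.136, 0.0, -0.0]
contact_force: [0.0, 0.3, -0.6]
gripper_width: 39.9
grasp_force: 0.0
```

Run:
```python
from h import *
s=arm.read_state(); print(np.round(s['position'],1),L(s['position'][:2]),s['clock']); KM=cam('wrist',s)
im=optics.get_image('wrist'); cv2.imwrite('pics/w6.png',im); B=im.astype(int)
print('expected px line/ledge end/fence end',proj([[*W(65,167),56],[*W(-35,167),56],[*W(-45,168),50],[*W(-75,168),50],[*W(70,168),62]],KM).round().tolist())
go(-46,117,50.5,0)
```

```text
[501.9  66.8  70.5] [[-75.274663   117.79524589]] 17.5
expected px line/ledge end/fence end [[187.0, -46.0], [215.0, 216.0], [219.0, 233.0], [224.0, 289.0], [176.0, -71.0]]
slide [29.3  0.6 20. ] dr [-0.   -0.   -0.04]
```

View pics/w6.png

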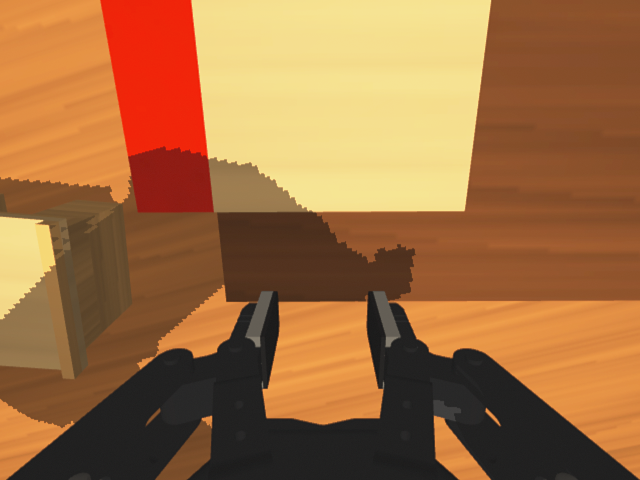

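Line now runs (192,0)–(213,211), and the ledge end edge (219,215)–(226,300). I'll measure both.

```bash
cat >> h.py <<'E'
def edges(im,KM,chan,rows,a,b,z):
    o=[]
    for r in rows:
        g=np.abs(np.diff(cv2.GaussianBlur(im[...,chan].astype(np.float32),(3,3),0)[r,a:b])); i=g.argmax()
        if g[i]>15: o.append(L(ray([a+i+.5,r],z,KM))[0])
    return np.round(o,1).tolist()
E
python3 - <<'E'
from h import *
KM=cam('wrist',arm.read_state()); im=cv2.imread('pics/w6.png')
print('line',edges(im,KM,1,(20,60,100,140,170,190,205),170,230,56))
print('ledge',edges(im,KM,2,(220,235,250,265,280,295),205,245,50))
E
```

```text
line [[43.7, 167.5], [29.7, 167.2], [14.7, 167.4], [-1.3, 167.5], [-14.0, 167.6], [-22.9, 167.2], [-29.8, 167.5]]
ledge [[-38.6, 167.8], [-46.1, 167.6], [-53.9, 167.9], [-61.9, 167.7], [-70.1, 168.0], [-78.6, 167.7]]
```

The line (167.4) is within 0.4 mm of the ledge end (167.8) and parallel to it. One gentle press against the fence will make sure it is flush.

Emit:
step_arm:
  motion:
    - {"slide":[0,0.6,10],"dr":[0,0,0],"jaw":40}
    - {"slide":[0,0.6,20],"dr":[0,0,0],"jaw":40}
    - {"slide":[10,0.6,20],"dr":[0,0,0],"jaw":40}
    - {"slide":[18,0.6,20],"dr":[0,0,0],"jaw":40}
    - {"slide":[24,0.6,20],"dr":[0,0,0],"jaw":40}
    - {"slide":[28,0.6,20],"dr":[0,0,0],"jaw":40}
    - {"slide":[30,0.6,20],"dr":[0,0,0],"jaw":40}
    - {"slide":[31,0.6,20],"dr":[0,0,0],"jaw":40}

```text
clock: 18.55
position: [531.3, 57.7, 50.2]
ee_rot: [0.991, -0.136, -0.0, 0.0]
contact_force: [-0.7, 0.9, 0.1]
gripper_width: 40.2
grasp_force: 0.8
```

Emit:
step_arm:
  motion:
    - {"slide":[0.5,0,0],"dr":[0,0,0],"jaw":40}
    - {"slide":[1,0,0],"dr":[0,0,0],"jaw":40}
    - {"slide":[1,0,0],"dr":[0,0,0],"jaw":40}
    - {"slide":[1,0,0],"dr":[0,0,0],"jaw":40}
    - {"slide":[1,0,0],"dr":[0,0,0],"jaw":40}
    - {"slide":[1,0,0],"dr":[0,0,0],"jaw":40}
    - {"slide":[1,0,0],"dr":[0,0,0],"jaw":40}
    - {"slide":[1,0,0],"dr":[0,0,0],"jaw":40}

```text
clock: 19.55
position: [531.4, 57.6, 50.2]
ee_rot: [0.991, -0.136, -0.001, 0.0]
contact_force: [-5.2, 2.8, 2.5]
gripper_width: 40.4
grasp_force: 2.5
```

Emit:
step_arm:
  motion:
    - {"slide":[-5,0,0],"dr":[0,0,0],"jaw":40}
    - {"slide":[-15,0,0],"dr":[0,0,0],"jaw":40}
    - {"slide":[-20,0,-20],"dr":[0,0,0],"jaw":40}
    - {"slide":[0,0,-60],"dr":[0,0,0],"jaw":40}
    - {"slide":[0,0,-100],"dr":[0,0,0],"jaw":40}
    - {"slide":[0,0,-100],"dr":[0,0,0],"jaw":40}
    - {"slide":[0,0,-100],"dr":[0,0,0],"jaw":40}
    - {"slide":[0,0,-100],"dr":[0,0,0],"jaw":40}

```text
clock: 20.55
position: [531.5, 57.3, 149.0]
ee_rot: [0.991, -0.136, -0.001, 0.001]
contact_force: [0.6, -0.2, -0.8]
gripper_width: 40.2
grasp_force: 0.0
```

Run:
```python
from h import *
s=arm.read_state(); print(np.round(s['position'],1),L(s['position'][:2]),s['clock']); KM=cam('wrist',s)
im=optics.get_image('wrist'); cv2.imwrite('pics/w7.png',im)
print(proj([[*W(65,168),56],[*W(-35,168),56],[*W(-45,168),50],[*W(-80,168),50],[*W(75,168),62],[*W(65,55),56]],KM).round().tolist())
```

```text
[531.5  57.3 149. ] [[-44.19172274 116.43006207]] 20.55
[[236.0, 72.0], [248.0, 229.0], [251.0, 240.0], [254.0, 284.0], [232.0, 52.0], [423.0, 71.0]]
```

View pics/w7.png

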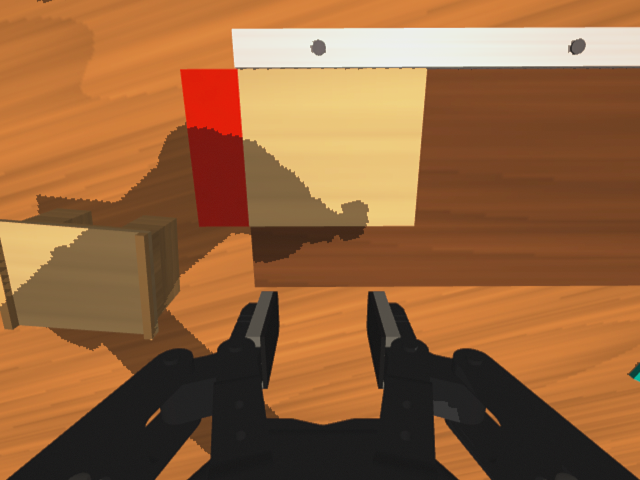

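The panel lies flush along the fence with no gap (row ≈ 69 throughout). The line runs (237,69)–(249,226), and the ledge end edge (251,228)–(255,286). One last number check.

Run:
```python
from h import *
KM=cam('wrist',arm.read_state()); im=cv2.imread('pics/w7.png')
print('line',edges(im,KM,1,(80,100,120,160,180,200,218),225,262,56))
print('ledge',edges(im,KM,2,(232,240,250,262,270,280),240,270,50))
print('fence end',edges(im,KM,0,(35,42,50,58),222,250,62))
cols=(255,300,350,400); T=im.transpose(1,0,2)
for c in cols:
    g=np.abs(np.diff(im[60:80,c,0].astype(int))); print(c,60+g.argmax(), end=' ')
```

```text
line [[60.7, 167.7], [49.3, 167.4], [37.5, 167.7], [12.7, 167.8], [-0.4, 167.5], [-14.0, 167.8], [-26.7, 167.4]]
ledge [[-38.8, 168.0], [-44.9, 167.7], [-52.6, 168.3], [-62.1, 168.2], [-68.5, 167.9], [-76.7, 167.7]]
fence end [[83.9, 167.8], [80.3, 168.2], [76.2, 168.0], [72.0, 167.7]]
255 66 300 66 350 66 400 66
```

The line is at 167.6 and the ledge end at 168.0. The panel is flush and the arm is clear, so I'm handing in.

```bash
python3 -c "
from bench import arm
print(arm.job_done())"
```

```text
the job is handed in; nothing more can be done
None
```

The panel lies flush along the fence with its red end past the open end of the ledge: the red/wood line measured about 0.4 mm inside the edge, within measuring error. It was only pushed, nothing else was touched, and I handed the job in at about 20.6 s.

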